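Close and lock the child-safe medicine box

ROBOT

A 7-joint arm with a two-finger parallel gripper is mounted at the origin on a cart in front of the work surface, level with it; the furniture and walls round the work are solid. World frame = base frame: x ahead of the robot, y to its left, z up, the work surface at z = 0. Lengths are in m, angles in rad, forces in N, time in s.
With the tool pointing down it reaches from about 0.425 to 0.875 m from the base axis. Payload 4.7 kg.
Tool frame: the origin (TCP) lies between the finger pads; the fingertips stand 22 mm ahead of it and the grasp point (between the pads) lies 3 mm ahead of it; z points along the fingers, y is the line along which they close (so a half turn about z gives the same grasp; the last joint's range is limited). The gripper opens to 87 mm and grips with 3 to 60 N. Pads are 19 mm wide; open, the fingers measure 117 mm over their backs; the gripper's body (75 mm by 190 mm) begins 51 mm behind the grasp point.
Start: joints at [1.27, 0.321, -0.07, 1.45, 0.023, 1.371, -0.057], TCP at [0.201, -0.618, 0.245] pointing down, gripper open.
Joint ranges: [-2.86, 2.86], [-0.3, 2.09], [-1.38, 1.24], [0.06, 2.45], [-1.56, 4.7], [0.09, 2.05], [-2.69, 2.69]. Speed limits (rad/s): [2.57, 2.57, 3.14, 3.14, 3.14, 3.14, 3.14].

INTERFACE

Orientations are given as a rotation vector (axis times angle).
In Python, from bench import ctrl gives the robot as it stands. The module is installed in compiled form; this text tells all that it offers.
- The arm moves only by the tool send_rows, never from a script. Its argument "motion" is a list of rows, each an object with "claw": the opening, from -1 (shut) to 1 (fully open); "slide": the shift along the tool's x, y, z in mm, a list of three; "delta_rot": the turn, a rotation vector about the tool's x, y, z in rad, a list of three. In form: [{"claw": claw, "slide": [x, y, z], "delta_rot": [ax, ay, az]}, ...]. A call has 1 to 5 rows; each row is the pose to reach, as a shift and turn from the pose commanded when the call began, along the tool's axes at that moment; what a row does not reach only later rows make up. A row lasts 1/10 s, in which the tool goes at most 50 mm and 8.59 degrees, less where a joint would pass 70% of its speed; a pose out of reach is approached as far as the arm can. A call with a gripper value outside its range is refused whole. The fingers move at their own pace and stop on an object; "grip_force" is the grip in N (left out, the last holds). Time passes only in rows, so rows that repeat a pose let the fingers close. It gives the time, the measured TCP pose, the force, the opening and the grip force at its end, in the units of the state.
- ctrl.get_state(): the state, without advancing time (a new reading comes with each control period).
- ctrl.get_image(name): name is "side" or "top"; returns a dict with "color" (420x560x3 uint8, blue, green, red), "fx", "fy", "cx", "cy" (pixels), "k1" (the pictures are not rectified: a ray, as slopes to the right and down, at radius r is drawn at 1 + k1 r^2 times it, then the intrinsics apply), "pose" (4x4, takes a point from camera to world coordinates). Camera axes: x right, y down, z forward; pixel columns grow to the right and rows downward; lengths in m; the calibration is good to about 2 mm. A picture is of the moment at which its call begins. There is no depth.
- ctrl.close_job(): hands the job in; it is judged then, once.
The state is a dict: "time": time; "joint_positions": joint angles; "qd": joint speeds; "joint_torque": joint torques, N m; "position": TCP position; "tool_rot": TCP orientation; "ft_force": force on the tool from outside, world axes, zero at the start; "torque": the same for the moment, N m; "grip_width": opening from 0.0 (shut) to 1.0 (fully open); "grip_force": force on a finger pad.
Only numpy, scipy, OpenCV 4.12 (cv2) and the standard library are available. Lean on these libraries where they do the work, as an engineer would, in place of code of your own. Each camera call takes 0.05 s, during which the arm holds its last target. There are 200 camera calls.

TASK

Close the wooden medicine box with its child lock: reach through the window in the sliding lid, press the sprung steel catch down with a fingertip, and while holding it down push the window's leading edge so that the lid slides over the catch and fully home against the stop, where the catch springs up behind it. Only press and push: lift nothing, leave the box standing where it is (a small shift does not matter), and do not disturb the things round it.

Things in the scene. Friction and masses are not known exactly. Their poses are not given: they have to be found in the camera images.
- box: child-safe medicine box of light wood, 104 (x) x 290 (y) x 60 mm, 1.7 to 2.4 kg in all, loose on the worktop, turned up to 0.4 rad. Origin: centre of its underside; z up; long axis y. The lid slides along the box's own +y (to the robot's left), toward the stop. A round tin stays in the compartment at that end. Side lips 83 mm apart, top at 59.5 mm, hold the lid down.
- lid (a joint): how far the lid has slid along the box's +y, m: 0 to 0.006 at the start (open), 0.092 fully home. 1 to 3 N slides it; it stays where left. A brown wooden plate 90 wide, 186 long, 8 mm thick (underside 46, top 54 mm above the worktop) with a window 58 (x) x 74 mm (y) right through it, edged by a raised rim 61 mm above the worktop.
- lid_push (a point): middle of the inside face of the window's leading (+y) edge, the face that a finger pushes to close the lid; 57 mm above the worktop, the face reaching from 46 to 61 mm. Moves with the lid.
- catch (a joint): how far the spring catch is pressed down, m: 0 = up, 0.017 = bottom. Needs 3 N to start, 8 N at the bottom; springs back when let go. The lid's bar passes over it when it is down by at least 0.013 (better 0.015). Once the lid is home the bar has passed and the catch springs up behind it, leaving the lid about 4 mm of play.
- catch_top (a point): centre of the top of the catch, a ridged flat steel pad 40 (x) x 58 mm (y) standing in the lid's window at the start; top 58 mm above the worktop when up, 41 mm when fully pressed. From there to the box's +y nothing in the finger's path is higher than 34 mm above the worktop, apart from the lid.
- salt_mill: clear salt mill with a grey cap, 44 mm across, 90 mm tall, behind the box; a bystander, loose. Origin: centre of its underside.
- glass: drinking glass, 80 mm across, 92 mm tall, beyond the left end of the box (its stop end); a bystander, loose. Origin: centre of its underside.
- tape: roll of tape lying flat, 91 mm across, 25 mm tall, beyond the right end of the box (its catch end); a bystander, loose. Origin: centre of its underside.
- bar (a point): middle of the top of the lid's bar, which joins the lid's sides behind (-y of) the window; 18 mm wide (y), its front face 9 mm ahead of this point; moves with the lid. At the start it is 6 to 12 mm short of the catch, which blocks it while up. So keep the catch pressed until the lid has slid at least 15 mm; then the bar itself, lying over the catch, keeps it down.
- box_stop (a point): top middle of the inside face of the box's high end wall (+y end), the stop that the lid's front edge meets when fully home; 58 mm above the worktop

How it is judged:
By the outcome, as a careful person would: the job done as asked, in the order asked, and still so for the second after the job is handed in, with the robot touching nothing.
It also fails if it takes over 38 s, if anything falls off the work surface, if the arm or the gripper's body presses on something with over 40 N, if the wrist force passes 120 N, or if a joint passes its speed limit or range.

## Working session

There is one attempt and no reset: what is moved stays moved. The work goes in short steps, Python scripts to look and compute and a tool call to move; the robot and the scene stay as the last step left them, time stands still between calls to the robot, and variables do not carry over. Pictures are saved under pics/ and viewed, at most 10 in all, crops included, and the job is handed in when it is done.

Besides the shell and the picture viewer there is one more tool, called after ">>>" in YAML: its name, and indented under it one key for each argument. send_rows: Moves the arm, as the interface text tells. Its arguments: {"type":"object","properties":{"motion":{"type":"array","items":{"type":"object","properties":{"claw":{"type":"number"},"slide":{"type":"array","items":{"type":"number"}},"delta_rot":{"type":"array","items":{"type":"number"}}}}},"grip_force":{"type":"number"}},"required":["motion"]}

```bash
mkdir -p pics
cat > h.py <<'E'
import numpy as np,cv2
from bench import ctrl
from scipy.spatial.transform import Rotation as R
def ray(im,u,v):
    x=np.array([(u-im['cx'])/im['fx'],(v-im['cy'])/im['fy']]);s=x.copy()
    for _ in range(20): s=x/(1+im['k1']*(s@s))
    T=np.array(im['pose']);return T[:3,3],T[:3,:3]@np.array([s[0],s[1],1])
def at(im,u,v,z):
    o,d=ray(im,u,v);return o+d*(z-o[2])/d[2]
def proj(im,P):
    T=np.array(im['pose']);p=T[:3,:3].T@(np.array(P)-T[:3,3]);s=p[:2]/p[2];s=s*(1+im['k1']*(s@s))
    return np.array([im['fx']*s[0]+im['cx'],im['fy']*s[1]+im['cy']])
def tri(i1,p1,i2,p2):
    o1,d1=ray(i1,*p1);o2,d2=ray(i2,*p2)
    t=np.linalg.lstsq(np.c_[d1,-d2],o2-o1,rcond=None)[0];a=o1+t[0]*d1;b=o2+t[1]*d2
    return (a+b)/2,np.linalg.norm(a-b)
E
python3 - <<'E'
from h import *
import pickle
I={n:ctrl.get_image(n) for n in('side','top')}
pickle.dump(I,open('i0.pkl','wb'))
for n in I: cv2.imwrite(f'pics/{n}0.png',I[n]['color']); print(n,np.round(I[n]['pose'],3).tolist(),I[n]['fx'],I[n]['k1'])
print(ctrl.get_state())
E
```

```text
side [[-0.963, -0.106, 0.246, 0.281], [-0.267, 0.441, -0.857, 0.806], [-0.018, -0.891, -0.453, 0.468], [0.0, 0.0, 0.0, 1.0]] 417.579870759634 -0.08682729430602942
top [[0.008, -0.996, 0.085, 0.435], [-1.0, -0.007, 0.012, 0.045], [-0.011, -0.085, -0.996, 0.906], [0.0, 0.0, 0.0, 1.0]] 391.85141778540975 -0.05741349651573504
{'time': 0.1, 'joint_positions': array([ 1.27014305,  0.32173769, -0.07003518,  1.45156257,  0.02261164,
        1.37079143, -0.05688925]), 'qd': array([-0.0018709 , -0.0046341 ,  0.00178274, -0.00333775,  0.00040346,
       -0.00031113, -0.00127862]), 'joint_torque': array([ 1.59946276e-04, -4.92570627e+01, -4.05586381e-01, -3.13399637e+01,
       -6.42112247e-02,  3.95785714e-02,  7.36121274e-05]), 'position': array([ 0.20100909, -0.61765609,  0.24357293]), 'tool_rot': array([-3.10112110e+00, -4.92104204e-01,  6.07487327e-04]), 'ft_force': array([-0.56643935,  0.36732158,  0.30155216]), 'torque': array([-0.02378003, -0.02472502,  0.03288536]), 'grip_force': 0.0, 'grip_width': 1.0036930191067706}
```

View pics/top0.png

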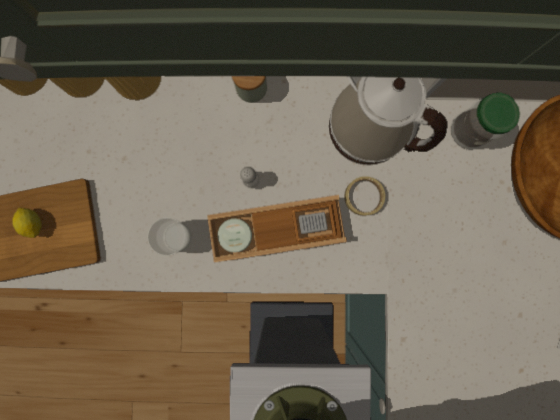

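View pics/side0.png

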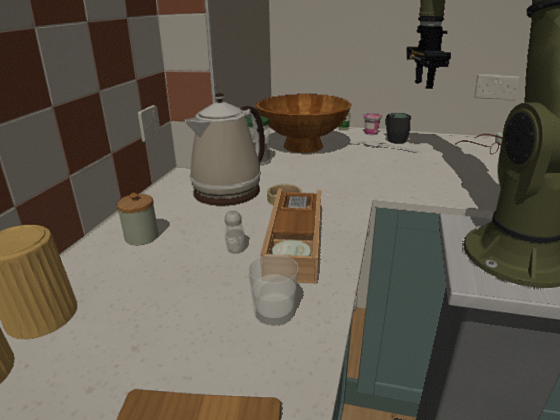

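Top view: the box spans about (208–346, 197–260), with the catch at (313,222), the glass at (170,237), the mill at (250,177) and the tape at (366,196). The side view shows the catch at about (297,202). I'll enlarge both.

Run:
```python
from h import *
import pickle
I=pickle.load(open('i0.pkl','rb'))
cv2.imwrite('pics/topc.png',cv2.resize(I['top']['color'][190:265,200:355],None,fx=5,fy=5,interpolation=cv2.INTER_CUBIC))
cv2.imwrite('pics/sidec.png',cv2.resize(I['side']['color'][180:285,255:335],None,fx=5.7,fy=5.7,interpolation=cv2.INTER_CUBIC))
```

```text
(no output)
```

View pics/topc.png

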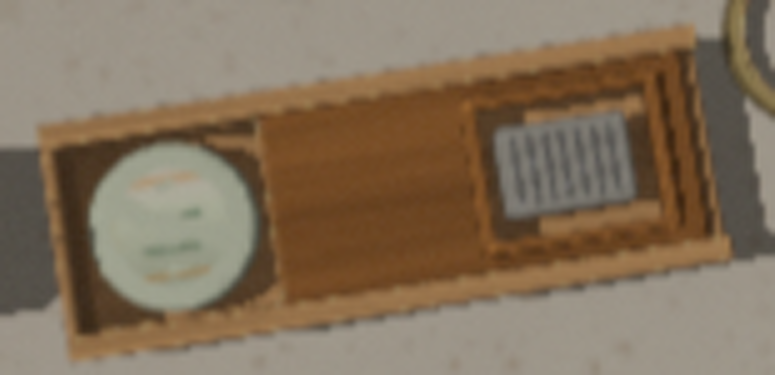

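View pics/sidec.png

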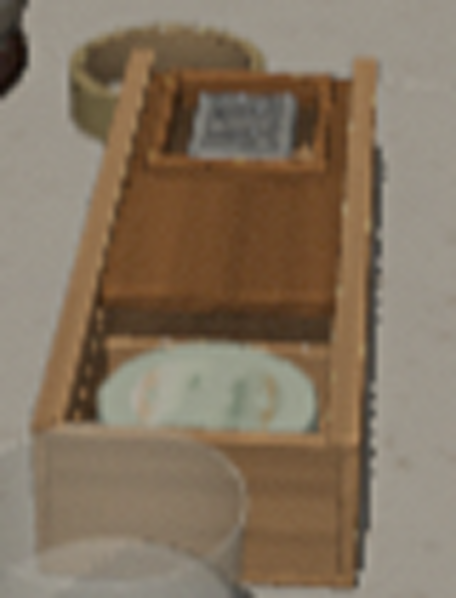

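Run:
```python
from h import *
import pickle
I=pickle.load(open('i0.pkl','rb'));t=I['top'];s=I['side']
T=lambda p:(200+(p[0]+.5)/5-.5,190+(p[1]+.5)/5-.5)
S=lambda p:(255+(p[0]+.5)/5.7-.5,180+(p[1]+.5)/5.7-.5)
c=[at(t,*T(p),.0595) for p in [(40,127),(692,28),(728,258),(70,357)]]
c=np.array(c);print('box',c.round(4).tolist())
m=c.mean(0);ax=(c[0]+c[3]-c[1]-c[2])[:2];print('centre',m,'len',np.linalg.norm(ax)/2,'wid',np.linalg.norm((c[0]+c[1]-c[2]-c[3])/2),'yaw',np.arctan2(-ax[0],ax[1]))
k=np.array([at(t,*T(p),.058) for p in [(495,127),(625,114),(634,200),(506,217)]]);print('catch top',k.mean(0),k.round(4).tolist())
ks=np.array([at(s,*S(p),.058) for p in [(200,93),(293,95),(295,157),(190,155)]]);print('catch side',ks.mean(0),ks.round(4).tolist())
print('tri catch',tri(t,T((565,165)),s,S((245,125))))
print('tri box corners',[tri(t,T(a),s,S(b)) for a,b in [((40,127),(35,428)),((70,357),(357,438)),((692,28),(140,52)),((728,258),(367,60))]])
print('rim lead inside', [at(t,*T(p),.061) for p in [(476,108),(492,248)]])
print('lid front', [at(t,*T(p),.054) for p in [(262,118),(290,300)]])
print('bystanders: glass',at(t,170,237,.05),'mill',at(t,250,177,.05))
```

```text
box [[0.4905, 0.207, 0.0595], [0.5358, -0.0761, 0.0595], [0.4362, -0.0912, 0.0595], [0.3913, 0.1919, 0.0595]]
centre [0.46342519 0.05787917 0.0595    ] len 0.28669445300815244 wid 0.10052982922552683 yaw 0.15786458946289306
catch top [ 0.47607314 -0.02106059  0.058     ] [[0.4921, 0.0093, 0.058], [0.4982, -0.0471, 0.058], [0.4609, -0.0509, 0.058], [0.4531, 0.0044, 0.058]]
catch side [ 0.47316347 -0.01611504  0.058     ] [[0.4973, -0.0401, 0.058], [0.4603, -0.0469, 0.058], [0.4478, 0.0074, 0.058], [0.4873, 0.0151, 0.058]]
tri catch (array([ 0.47510963, -0.0214752 ,  0.05491808]), np.float64(0.0017657481505133279))
tri box corners [(array([0.48968087, 0.20752533, 0.0553071 ]), np.float64(0.002214212676958152)), (array([0.38980835, 0.1919831 , 0.05731563]), np.float64(0.0028119885022084646)), (array([ 0.53447345, -0.07697263,  0.05636318]), np.float64(0.00339607462221)), (array([ 0.43719762, -0.09156192,  0.05621071]), np.float64(0.0020957375078261976))]
rim lead inside [array([0.500062  , 0.01769465, 0.061     ]), array([0.43972222, 0.01052743, 0.061     ])]
lid front [array([0.4955319, 0.1108223, 0.054    ]), array([0.41656878, 0.097618  , 0.054     ])]
bystanders: glass [0.44201805 0.29089262 0.05      ] mill [0.57602629 0.11668954 0.05      ]
```

```bash
cat > g.py <<'E'
from h import *
import sys
yaw=0.156;by=np.array([-np.sin(yaw),np.cos(yaw),0]);bx=np.array([np.cos(yaw),np.sin(yaw),0])
def go(P):
    s=ctrl.get_state();r=R.from_rotvec(s['tool_rot'])
    best=None
    for sg in(1,-1):
        y=sg*by;z=np.array([0,0,-1.]);x=np.cross(y,z);d=(r.inv()*R.from_matrix(np.c_[x,y,z])).as_rotvec()
        if best is None or np.linalg.norm(d)<np.linalg.norm(best):best=d
    print('t',s['time'],'pos',s['position'].round(4),'F',s['ft_force'].round(1),'slide',(r.inv().apply(np.array(P)-s['position'])*1000).round(1),'drot',best.round(3),'\naxes',r.as_matrix().round(3).tolist())
if __name__=='__main__': go([float(a) for a in sys.argv[1:4]])
E
python3 g.py 0.45 -0.35 0.22; python3 g.py 0.475 -0.02 0.15
```

```text
t 0.1 pos [ 0.201  -0.6177  0.2436] F [-0.6  0.4  0.3] slide [ 319.6 -177.4   23.8] drot [-0.002  0.     0.159] 
axes [[0.951, 0.31, -0.001], [0.31, -0.951, 0.002], [-0.0, -0.002, -1.0]]
t 0.1 pos [ 0.201  -0.6177  0.2436] F [-0.6  0.4  0.3] slide [ 445.6 -483.3   94.3] drot [-0.002  0.     0.159] 
axes [[0.951, 0.31, -0.001], [0.31, -0.951, 0.002], [-0.0, -0.002, -1.0]]
```

>>> send_rows:
  motion:
    - {"claw": -1,"slide": [40,-22,0],"delta_rot": [0,0,0.03]}
    - {"claw": -1,"slide": [80,-44,0],"delta_rot": [0,0,0.06]}
    - {"claw": -1,"slide": [120,-66,0],"delta_rot": [0,0,0.1]}
    - {"claw": -1,"slide": [160,-89,0],"delta_rot": [0,0,0.13]}
    - {"claw": -1,"slide": [200,-111,0],"delta_rot": [0,0,0.159]}
  grip_force: 20

```text
time: 0.6
position: [0.3579, -0.4488, 0.2442]
tool_rot: [-3.132, -0.242, 0.001]
ft_force: [0.1, -0.4, 0.7]
grip_width: 0.633
grip_force: 0.0
```

```bash
python3 g.py 0.475 -0.02 0.15
```

```text
t 0.6 pos [ 0.3579 -0.4488  0.2442] F [ 0.1 -0.4  0.7] slide [ 181.8 -405.6   94.3] drot [-0.     0.    -0.001] 
axes [[0.988, 0.154, -0.0], [0.154, -0.988, 0.0], [-0.0, -0.0, -1.0]]
```

>>> send_rows:
  motion:
    - {"claw": -1,"slide": [30,-25,0],"delta_rot": [0,0,0]}
    - {"claw": -1,"slide": [60,-55,0],"delta_rot": [0,0,0]}
    - {"claw": -1,"slide": [90,-90,0],"delta_rot": [0,0,0]}
    - {"claw": -1,"slide": [115,-130,0],"delta_rot": [0,0,0]}
    - {"claw": -1,"slide": [135,-170,20],"delta_rot": [0,0,0]}

```text
time: 1.1
position: [0.4665, -0.2602, 0.2265]
tool_rot: [3.129, 0.245, 0.007]
ft_force: [1.9, -0.8, -0.3]
grip_width: 0.17
grip_force: 0.0
```

>>> send_rows:
  motion:
    - {"claw": -1,"slide": [10,-45,10],"delta_rot": [0,0,0]}
    - {"claw": -1,"slide": [20,-90,20],"delta_rot": [0,0,0]}
    - {"claw": -1,"slide": [30,-135,35],"delta_rot": [0,0,0]}
    - {"claw": -1,"slide": [40,-180,50],"delta_rot": [0,0,0]}
    - {"claw": -1,"slide": [46,-220,65],"delta_rot": [0,0,0]}

```text
time: 1.6
position: [0.4751, -0.0347, 0.1589]
tool_rot: [3.132, 0.246, 0.0]
ft_force: [0.7, 0.6, -0.5]
grip_width: 0.006
grip_force: 0.0
```

```bash
python3 g.py 0.473 -0.008 0.110
```

```text
t 1.6 pos [ 0.4751 -0.0347  0.1589] F [ 0.7  0.6 -0.5] slide [  2.1 -26.7  48.9] drot [ 0.    -0.     0.001] 
axes [[0.988, 0.156, 0.0], [0.156, -0.988, 0.0], [0.0, 0.0, -1.0]]
```

>>> send_rows:
  motion:
    - {"claw": -1,"slide": [1,-13,25],"delta_rot": [0,0,0]}
    - {"claw": -1,"slide": [2,-26,50],"delta_rot": [0,0,0]}
    - {"claw": -1,"slide": [2,-26.5,60],"delta_rot": [0,0,0]}
    - {"claw": -1,"slide": [2,-26.5,65],"delta_rot": [0,0,0]}
    - {"claw": -1,"slide": [2,-26.5,65],"delta_rot": [0,0,0]}

```text
time: 2.1
position: [0.4732, -0.0118, 0.0944]
tool_rot: [3.132, 0.242, -0.001]
ft_force: [0.2, -0.4, 0.0]
grip_width: 0.008
grip_force: 0.0
```

Run:
```python
from h import *
import pickle
I={n:ctrl.get_image(n) for n in('side','top')}
pickle.dump(I,open('i1.pkl','wb'))
a=cv2.resize(I['side']['color'][140:290,245:345],None,fx=4,fy=4,interpolation=cv2.INTER_CUBIC)
b=cv2.resize(I['top']['color'][180:280,260:360],None,fx=4,fy=4,interpolation=cv2.INTER_CUBIC)
cv2.imwrite('pics/b.png',np.hstack([a[:400],b]))
st=ctrl.get_state();print(st['position'],st['ft_force']);tip=st['position']-[0,0,.022]
by=np.array([-.155,.988,0]);print([((proj(I['side'],tip+d*by)-[245,140])*4).round() for d in(-.015,0,.015)])
```

```text
[ 0.47399492 -0.01177581  0.09538271] [ 0.32053574 -0.01808384 -0.94693441]
[array([209., 212.]), array([207., 224.]), array([205., 235.])]
```

View pics/b.png

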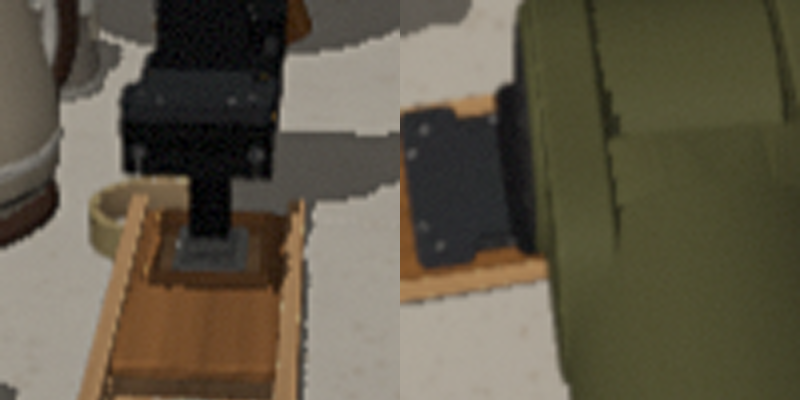

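Side view: the closed fingers (columns 190–227) stand centred over the steel pad (175–248), clear of the rim. Pressing now.

>>> send_rows:
  motion:
    - {"claw": -1,"slide": [0,0,10],"delta_rot": [0,0,0]}
    - {"claw": -1,"slide": [0,0,16],"delta_rot": [0,0,0]}
    - {"claw": -1,"slide": [0,0,20],"delta_rot": [0,0,0]}
    - {"claw": -1,"slide": [0,0,24],"delta_rot": [0,0,0]}
    - {"claw": -1,"slide": [0,0,24],"delta_rot": [0,0,0]}

```text
time: 2.7
position: [0.4737, -0.0114, 0.0707]
tool_rot: [3.131, 0.244, 0.001]
ft_force: [-0.0, -2.3, 5.6]
grip_width: 0.0
grip_force: 2.7
```

>>> send_rows:
  motion:
    - {"claw": -1,"slide": [0,0,3],"delta_rot": [0,0,0]}
    - {"claw": -1,"slide": [0,0,6],"delta_rot": [0,0,0]}
    - {"claw": -1,"slide": [0,0,7.5],"delta_rot": [0,0,0]}
    - {"claw": -1,"slide": [0,0,7.5],"delta_rot": [0,0,0]}

```text
time: 3.1
position: [0.4737, -0.0114, 0.0636]
tool_rot: [3.131, 0.244, 0.001]
ft_force: [-0.4, -2.3, 7.3]
grip_width: 0.007
grip_force: 3.8
```

>>> send_rows:
  motion:
    - {"claw": -1,"slide": [0,-3,0],"delta_rot": [0,0,0]}
    - {"claw": -1,"slide": [0,-6,0],"delta_rot": [0,0,0]}
    - {"claw": -1,"slide": [0,-9,0],"delta_rot": [0,0,0]}
    - {"claw": -1,"slide": [0,-12,0],"delta_rot": [0,0,0]}
    - {"claw": -1,"slide": [0,-12,0],"delta_rot": [0,0,0]}

```text
time: 3.6
position: [0.4725, -0.0001, 0.0641]
tool_rot: [3.13, 0.244, 0.004]
ft_force: [-0.3, -3.8, 7.5]
grip_width: 0.007
grip_force: 3.7
```

Run:
```python
from h import *
I=ctrl.get_image('side')
a=cv2.resize(I['color'][150:290,245:345],None,fx=4,fy=4,interpolation=cv2.INTER_CUBIC)
cv2.imwrite('pics/c.png',a)
```

```text
(no output)
```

View pics/c.png

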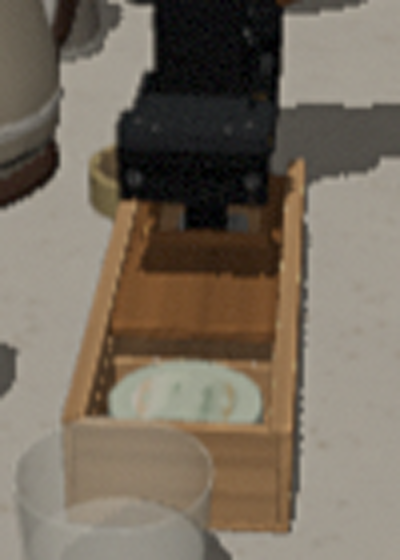

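The catch is down, with the finger at the window's leading edge (about 207,230). Pushing on.

>>> send_rows:
  motion:
    - {"claw": -1,"slide": [0,-4,0.4],"delta_rot": [0,0,0]}
    - {"claw": -1,"slide": [0,-8,0.4],"delta_rot": [0,0,0]}
    - {"claw": -1,"slide": [0,-12,0.4],"delta_rot": [0,0,0]}
    - {"claw": -1,"slide": [0,-16,0.4],"delta_rot": [0,0,0]}
    - {"claw": -1,"slide": [0,-16,0.4],"delta_rot": [0,0,0]}

```text
time: 4.15
position: [0.4697, 0.0162, 0.0632]
tool_rot: [3.131, 0.244, 0.003]
ft_force: [1.7, -4.4, 2.1]
grip_width: 0.003
grip_force: 1.7
```

>>> send_rows:
  motion:
    - {"claw": -1,"slide": [0,-5,0],"delta_rot": [0,0,0]}
    - {"claw": -1,"slide": [0,-10,0],"delta_rot": [0,0,0]}
    - {"claw": -1,"slide": [0,-15,0],"delta_rot": [0,0,0]}
    - {"claw": -1,"slide": [0,-20,0],"delta_rot": [0,0,0]}
    - {"claw": -1,"slide": [0,-20,0],"delta_rot": [0,0,0]}

```text
time: 4.65
position: [0.4659, 0.0372, 0.0627]
tool_rot: [-3.132, -0.246, -0.001]
ft_force: [2.6, -1.7, 1.0]
grip_width: 0.001
grip_force: 1.3
```

Run:
```python
from h import *
I=ctrl.get_image('side')
a=cv2.resize(I['color'][150:290,245:345],None,fx=4,fy=4,interpolation=cv2.INTER_CUBIC)
cv2.imwrite('pics/d.png',a)
```

```text
(no output)
```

View pics/d.png

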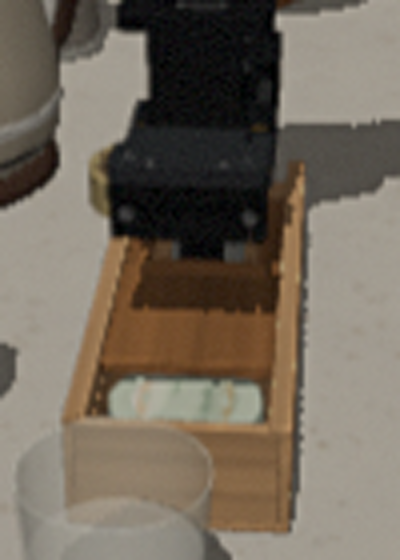

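The lid is moving with the finger and the box hasn't shifted. About 50 mm remains.

>>> send_rows:
  motion:
    - {"claw": -1,"slide": [0,-5,0],"delta_rot": [0,0,0]}
    - {"claw": -1,"slide": [0,-10,0],"delta_rot": [0,0,0]}
    - {"claw": -1,"slide": [0,-15,0],"delta_rot": [0,0,0]}
    - {"claw": -1,"slide": [0,-20,0],"delta_rot": [0,0,0]}
    - {"claw": -1,"slide": [0,-24,0],"delta_rot": [0,0,0]}

```text
time: 5.2
position: [0.4619, 0.0601, 0.0625]
tool_rot: [3.131, 0.244, -0.001]
ft_force: [1.8, -4.4, 2.1]
grip_width: 0.001
grip_force: 2.5
```

>>> send_rows:
  motion:
    - {"claw": -1,"slide": [0,-5,0],"delta_rot": [0,0,0]}
    - {"claw": -1,"slide": [0,-10,0],"delta_rot": [0,0,0]}
    - {"claw": -1,"slide": [0,-14,0],"delta_rot": [0,0,0]}
    - {"claw": -1,"slide": [0,-17,0],"delta_rot": [0,0,0]}
    - {"claw": -1,"slide": [0,-17,0],"delta_rot": [0,0,0]}

```text
time: 5.7
position: [0.459, 0.0779, 0.0625]
tool_rot: [-3.131, -0.245, 0.001]
ft_force: [0.8, -2.6, 1.3]
grip_width: 0.004
grip_force: 1.5
```

>>> send_rows:
  motion:
    - {"claw": -1,"slide": [0,-1,0],"delta_rot": [0,0,0]}
    - {"claw": -1,"slide": [0,-2,0],"delta_rot": [0,0,0]}
    - {"claw": -1,"slide": [0,-3,0],"delta_rot": [0,0,0]}
    - {"claw": -1,"slide": [0,-3,0],"delta_rot": [0,0,0]}

```text
time: 6.1
position: [0.4586, 0.0801, 0.0625]
tool_rot: [3.132, 0.245, -0.001]
ft_force: [0.9, -4.1, 2.2]
grip_width: 0.006
grip_force: 2.3
```

>>> send_rows:
  motion:
    - {"claw": -1,"slide": [0,-1,0],"delta_rot": [0,0,0]}
    - {"claw": -1,"slide": [0,-2,0],"delta_rot": [0,0,0]}
    - {"claw": -1,"slide": [0,-3,0],"delta_rot": [0,0,0]}
    - {"claw": -1,"slide": [0,-3,0],"delta_rot": [0,0,0]}

```text
time: 6.5
position: [0.4581, 0.0833, 0.0625]
tool_rot: [-3.132, -0.245, 0.001]
ft_force: [-0.1, -2.9, 1.5]
grip_width: 0.005
grip_force: 2.2
```

>>> send_rows:
  motion:
    - {"claw": -1,"slide": [0,-1,0],"delta_rot": [0,0,0]}
    - {"claw": -1,"slide": [0,-2,0],"delta_rot": [0,0,0]}
    - {"claw": -1,"slide": [0,-2,0],"delta_rot": [0,0,0]}

```text
time: 6.8
position: [0.4578, 0.0852, 0.0625]
tool_rot: [3.132, 0.245, -0.001]
ft_force: [-0.3, -3.5, 2.1]
grip_width: 0.003
grip_force: 2.2
```

>>> send_rows:
  motion:
    - {"claw": -1,"slide": [0,-1,0],"delta_rot": [0,0,0]}
    - {"claw": -1,"slide": [0,-2,0],"delta_rot": [0,0,0]}
    - {"claw": -1,"slide": [0,-2,0],"delta_rot": [0,0,0]}

```text
time: 7.1
position: [0.4575, 0.0872, 0.0625]
tool_rot: [-3.132, -0.245, 0.001]
ft_force: [-0.3, -3.7, 1.2]
grip_width: 0.004
grip_force: 2.2
```

Run:
```python
from h import *
I=ctrl.get_image('side')
a=cv2.resize(I['color'][160:290,245:345],None,fx=4.5,fy=4.5,interpolation=cv2.INTER_CUBIC)
cv2.imwrite('pics/e.png',a)
```

```text
(no output)
```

View pics/e.png

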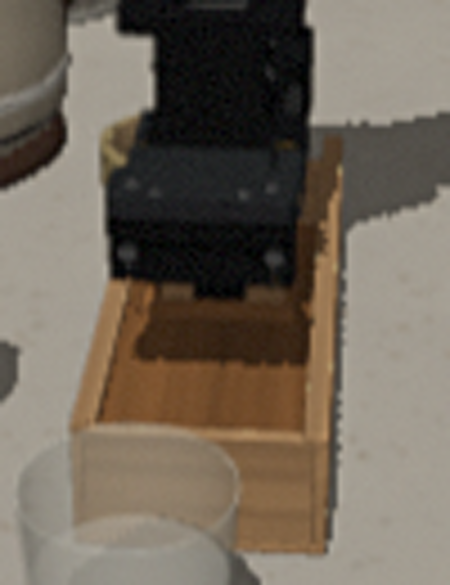

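The lid front is almost at the stop wall. I'll keep taking small steps until the force rises.

>>> send_rows:
  motion:
    - {"claw": -1,"slide": [0,-1,0],"delta_rot": [0,0,0]}
    - {"claw": -1,"slide": [0,-1.5,0],"delta_rot": [0,0,0]}
    - {"claw": -1,"slide": [0,-1.5,0],"delta_rot": [0,0,0]}

```text
time: 7.45
position: [0.4575, 0.0897, 0.0626]
tool_rot: [-3.131, -0.246, -0.0]
ft_force: [-0.2, -0.6, -0.4]
grip_width: 0.004
grip_force: 0.1
```

>>> send_rows:
  motion:
    - {"claw": -1,"slide": [0,-1,0],"delta_rot": [0,0,0]}
    - {"claw": -1,"slide": [0,-1,0],"delta_rot": [0,0,0]}

```text
time: 7.65
position: [0.4576, 0.0901, 0.0627]
tool_rot: [-3.131, -0.245, -0.001]
ft_force: [0.6, -0.6, -0.3]
grip_width: 0.004
grip_force: 0.1
```

>>> send_rows:
  motion:
    - {"claw": -1,"slide": [0,-1,0],"delta_rot": [0,0,0]}
    - {"claw": -1,"slide": [0,-1,0],"delta_rot": [0,0,0]}

```text
time: 7.85
position: [0.4574, 0.0907, 0.0627]
tool_rot: [-3.132, -0.245, -0.001]
ft_force: [0.3, -0.1, 0.1]
grip_width: 0.006
grip_force: 0.2
```

>>> send_rows:
  motion:
    - {"claw": -1,"slide": [0,-1,0],"delta_rot": [0,0,0]}
    - {"claw": -1,"slide": [0,-1,0],"delta_rot": [0,0,0]}

```text
time: 8.05
position: [0.4573, 0.0916, 0.0627]
tool_rot: [3.132, 0.245, 0.001]
ft_force: [0.2, -0.7, -0.1]
grip_width: 0.003
grip_force: 0.4
```

>>> send_rows:
  motion:
    - {"claw": -1,"slide": [0,-1,0],"delta_rot": [0,0,0]}
    - {"claw": -1,"slide": [0,-1.5,0],"delta_rot": [0,0,0]}
    - {"claw": -1,"slide": [0,-1.5,0],"delta_rot": [0,0,0]}

```text
time: 8.35
position: [0.4572, 0.0918, 0.0627]
tool_rot: [3.131, 0.243, 0.0]
ft_force: [1.6, -5.4, -0.6]
grip_width: 0.007
grip_force: 2.4
```

Run:
```python
from h import *
import pickle
I={n:ctrl.get_image(n) for n in('side','top')}
old=pickle.load(open('i0.pkl','rb'))
c=lambda im:cv2.resize(im['color'][170:290,250:330],None,fx=4.9,fy=4.9,interpolation=cv2.INTER_CUBIC)
cv2.imwrite('pics/f.png',np.hstack([c(old['side']),c(I['side'])]))
```

```text
(no output)
```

View pics/f.png

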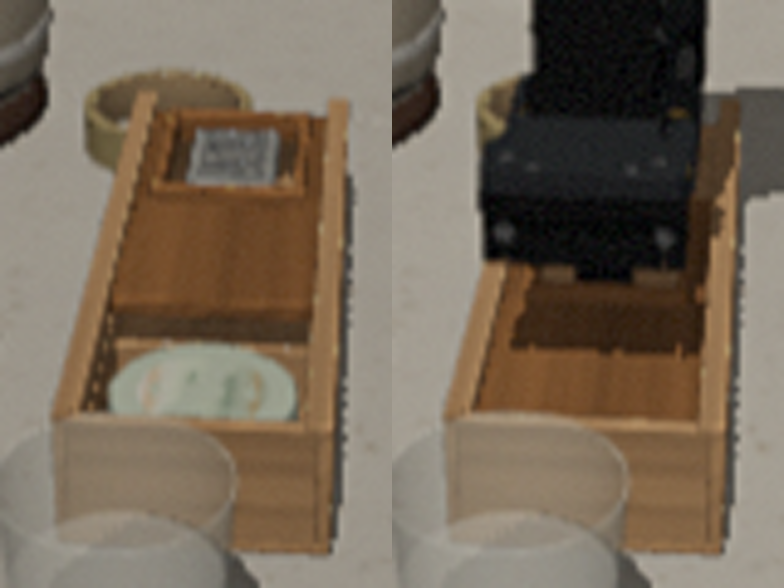

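>>> send_rows:
  motion:
    - {"claw": -1,"slide": [0,-0.8,0],"delta_rot": [0,0,0]}
    - {"claw": -1,"slide": [0,-0.8,0],"delta_rot": [0,0,0]}

```text
time: 8.65
position: [0.4572, 0.0918, 0.0627]
tool_rot: [3.13, 0.243, 0.0]
ft_force: [1.2, -7.4, 0.5]
grip_width: 0.007
grip_force: 3.4
```

The force has risen to 7.4 N with no motion, so the lid is home. Backing off 6 mm, then lifting out.

>>> send_rows:
  motion:
    - {"claw": -1,"slide": [0,3,0],"delta_rot": [0,0,0]}
    - {"claw": -1,"slide": [0,7,0],"delta_rot": [0,0,0]}
    - {"claw": -1,"slide": [0,10,0],"delta_rot": [0,0,0]}
    - {"claw": -1,"slide": [0,10,-10],"delta_rot": [0,0,0]}
    - {"claw": -1,"slide": [0,10,-35],"delta_rot": [0,0,0]}

```text
time: 9.15
position: [0.4565, 0.084, 0.0968]
tool_rot: [-3.131, -0.245, 0.007]
ft_force: [0.8, -0.2, 0.1]
grip_width: 0.003
grip_force: 0.0
```

>>> send_rows:
  motion:
    - {"claw": -1,"slide": [0,0,-40],"delta_rot": [0,0,0]}
    - {"claw": -1,"slide": [0,0,-80],"delta_rot": [0,0,0]}
    - {"claw": -1,"slide": [0,40,-110],"delta_rot": [0,0,0]}
    - {"claw": -1,"slide": [0,85,-130],"delta_rot": [0,0,0]}
    - {"claw": -1,"slide": [0,130,-130],"delta_rot": [0,0,0]}

```text
time: 9.65
position: [0.4808, -0.0453, 0.2323]
tool_rot: [3.129, 0.248, 0.012]
ft_force: [1.6, -0.5, -0.3]
grip_width: 0.003
grip_force: 0.0
```

>>> send_rows:
  motion:
    - {"claw": -1,"slide": [0,45,0],"delta_rot": [0,0,0]}
    - {"claw": -1,"slide": [0,90,0],"delta_rot": [0,0,0]}
    - {"claw": -1,"slide": [0,135,0],"delta_rot": [0,0,0]}
    - {"claw": -1,"slide": [0,180,0],"delta_rot": [0,0,0]}
    - {"claw": -1,"slide": [0,180,0],"delta_rot": [0,0,0]}

```text
time: 10.15
position: [0.5055, -0.2298, 0.2277]
tool_rot: [3.131, 0.229, -0.0]
ft_force: [0.0, -0.5, -0.1]
grip_width: 0.002
grip_force: 0.0
```

Run:
```python
from h import *
I={n:ctrl.get_image(n) for n in('side','top')}
a=cv2.resize(I['side']['color'][170:290,250:330],(390,585),interpolation=cv2.INTER_CUBIC)
b=cv2.resize(I['top']['color'][160:270,190:350],(400,275),interpolation=cv2.INTER_CUBIC)
b=np.vstack([b,np.zeros((310,400,3),np.uint8)])
cv2.imwrite('pics/g.png',np.hstack([a,b]))
```

```text
(no output)
```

View pics/g.png

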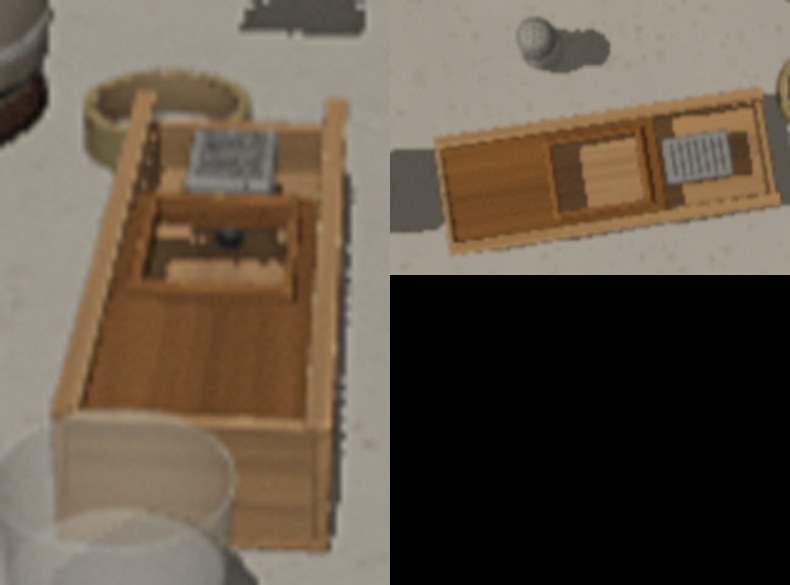

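The lid is fully home against the stop wall and the catch is up behind the bar (side view about 232,160). The box and the things round it are where they were, and the arm is clear.

```bash
python3 -c "
from bench import ctrl
print(ctrl.close_job())"
```

```text
the job is handed in; nothing more can be done
None
```

The lid is pushed fully home against the stop with the catch sprung up behind it, the box and the things round it look unmoved in the pictures, and the job was handed in at about 10 s with the arm clear.

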